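Find the heating-block well that fits an unmarked tube

ROBOT

A 6-joint arm with a two-finger parallel gripper is mounted at the origin on a cart in front of the work surface, level with it; the furniture and walls round the work are solid. World frame = base frame: x ahead of the robot, y to its left, z up, the work surface at z = 0. Lengths are in m, angles in rad, forces in N, time in s.
With the tool pointing down it reaches from about 0.35 to 0.725 m from the base axis. Payload 6 kg.
Tool frame: the origin (TCP) lies at the very end of the fingers, on their centre line; the grasp point (between the pads) lies 19 mm behind it; z points along the fingers, x is the direction in which the jaws open and shut, and the axes are right-handed (so a half turn about z gives the same grasp; the last joint's range is limited). The gripper opens to 85 mm and grips with 20 to 120 N. Pads are 22 mm wide; open, the fingers measure 114 mm over their backs; the gripper's body (76 mm by 85 mm) begins 54 mm behind the grasp point. The pads swing forward as they close: fully open they stand 13 mm farther back than shut.
Start: joints at [-0.818, 0.04, 0.085, 0, -1.615, -0.334], TCP at [0.244, -0.548, 0.231] pointing down, gripper open.
Joint ranges: [-2.56, 2.56], [-1.29, 2.01], [-1.08, 1.49], [-3.29, 1.98], [-2.81, -0.18], [-2.99, 2.99]. Speed limits (rad/s): [2.57, 2.57, 3.01, 3.14, 3.14, 3.14].

INTERFACE

Orientations are given as a rotation vector (axis times angle).
In Python, from cell import * gives the robot as it stands.
- The arm moves only by the shell command python3 -m pendant 'ROWS' [FORCE]. ROWS is JSON, a list that holds one entry, the list of rows, each a list of 5 numbers: the shift along the tool's x, y, z in units of 25 mm (1.0 is 25 mm), then the turn about the tool's z in units of 5 degrees (1.0 is 5 degrees), then the gripper command: -1 is fully open, 1 is shut, values between are in proportion. In form: [[[tx, ty, tz, yaw, hand], ...]]. A call has 1 to 5 rows; each row shifts and turns the commanded pose from where the row before left it, along the tool's axes as they then stand; what a row does not reach is not made up. A row lasts 1/10 s, in which the tool goes at most 50 mm and 8.59 degrees, less where a joint would pass 70% of its speed; a pose out of reach is approached as far as the arm can. A call is refused whole if a number of a shift passes 1 or a number of a turn 1, either way. A call with a gripper value outside its range is refused whole. The fingers move at their own pace and stop on an object; FORCE is the grip in N (left out, the last holds). Time passes only in rows, so rows that do not move let the fingers close. It gives the time, the measured TCP pose, the force and the opening at its end, in the units of the state.
- get_state(): the state, without advancing time (a new reading comes with each control period).
- camera(name): name is "scene" or "side" or "wrist"; returns (picture, depth): 480x640x3 uint8, blue, green, red; 480x640 float32, m along the optical axis (not along the pixel's ray), 0 where there is no reading.
- calibration(name): a dict with "camera_matrix" (3x3 intrinsics, pixels), "k1" (the pictures are not rectified: a ray, as slopes to the right and down, at radius r is drawn at 1 + k1 r^2 times it, then the intrinsics apply), "R" (3x3) and "t" (3): a world point X has camera coordinates R X + t. Camera axes: x right, y down, z forward; pixel columns grow to the right and rows downward; lengths in m; the calibration is good to about 2 mm. A picture is of the moment at which its call begins: read the wrist's pose just before it. calibration takes no time and is no camera call; for the wrist camera it gives the pose at the moment of the call.
- finish_job(): hands the job in, once; it reports no verdict.
The state is a dict: "time_s": time; "qpos": joint angles; "joint_vel": joint speeds; "effort": joint torques, N m; "eef_pos": TCP position; "tcp_rot": TCP orientation; "ft_force": force on the tool from outside, world axes, zero at the start; "torque": the same for the moment, N m; "finger_gap": finger opening in m.
Only numpy, scipy, OpenCV 4.12 (cv2) and the standard library are available. Lean on these libraries where they do the work, as an engineer would, in place of code of your own. Each camera call takes 0.05 s, during which the arm holds its last target.

TASK

The tube that stands alone in the front row of the orange rack is to be warmed in the aluminium heating block, in the narrowest well that takes it, so that it touches the metal all round. Starting with the widest well, try it gently in each well of the row in turn (a finger's breadth deep is enough) until the brass ring of one stops it; then leave it standing fully home in the last well that took it. Leave the other two tubes in the rack and the things round about alone, and never drop or knock over a tube or press it hard on the block.

Things in the scene. Friction and masses are not known exactly. Their poses are not given: they have to be found in the camera images.
- tube_a_mid (a point): half-way up one of three look-alike plastic tubes (off-white, blue ribbed cap), 90 mm tall, upright at the start, z up the tube: flat foot 45 mm below this point, cap top 45 mm above. Cap 22 mm across and 22 mm high, its centre 34 mm above this point. At the start one tube stands alone in the rack's front row, the other two in its back row
- tube_b_mid (a point): half-way up one of three look-alike plastic tubes (off-white, blue ribbed cap), 90 mm tall, upright at the start, z up the tube: flat foot 45 mm below this point, cap top 45 mm above. Cap 22 mm across and 22 mm high, its centre 34 mm above this point. At the start one tube stands alone in the rack's front row, the other two in its back row
- tube_c_mid (a point): half-way up one of three look-alike plastic tubes (off-white, blue ribbed cap), 90 mm tall, upright at the start, z up the tube: flat foot 45 mm below this point, cap top 45 mm above. Cap 22 mm across and 22 mm high, its centre 34 mm above this point. At the start one tube stands alone in the rack's front row, the other two in its back row
- tube_a: the tube whose middle is tube_a_mid; origin at the centre of its foot, z up the tube. The three bodies below the cap are 18, 15 and 12 mm across, one of each; which tube has which is not told. Foot edge bevelled 1 mm; 20 to 45 g
- tube_b: the tube whose middle is tube_b_mid; origin at the centre of its foot, z up the tube. The three bodies below the cap are 18, 15 and 12 mm across, one of each; which tube has which is not told. Foot edge bevelled 1 mm; 20 to 45 g
- tube_c: the tube whose middle is tube_c_mid; origin at the centre of its foot, z up the tube. The three bodies below the cap are 18, 15 and 12 mm across, one of each; which tube has which is not told. Foot edge bevelled 1 mm; 20 to 45 g
- well_1 (a point): nominal centre of the mouth of well 1 (the widest), at the top face of its brass ring, z up. This point is fixed to the carrier; the block lies in the carrier with play, so the real mouths are all shifted together by up to 3 mm each way along carrier x and y. Wells in one row 34 mm apart, from 1 to 4: bores 19, 16, 13, 10 mm, each 45 mm deep, flat floor, rings 29 mm across
- well_2 (a point): nominal centre of the mouth of well 2, at the top face of its brass ring, z up. This point is fixed to the carrier; the block lies in the carrier with play, so the real mouths are all shifted together by up to 3 mm each way along carrier x and y. Wells in one row 34 mm apart, from 1 to 4: bores 19, 16, 13, 10 mm, each 45 mm deep, flat floor, rings 29 mm across
- well_3 (a point): nominal centre of the mouth of well 3, at the top face of its brass ring, z up. This point is fixed to the carrier; the block lies in the carrier with play, so the real mouths are all shifted together by up to 3 mm each way along carrier x and y. Wells in one row 34 mm apart, from 1 to 4: bores 19, 16, 13, 10 mm, each 45 mm deep, flat floor, rings 29 mm across
- well_4 (a point): nominal centre of the mouth of well 4 (the narrowest), at the top face of its brass ring, z up. This point is fixed to the carrier; the block lies in the carrier with play, so the real mouths are all shifted together by up to 3 mm each way along carrier x and y. Wells in one row 34 mm apart, from 1 to 4: bores 19, 16, 13, 10 mm, each 45 mm deep, flat floor, rings 29 mm across
- carrier: black carrier, 71 x 169 mm (201 mm over the lifting ears), fixed on the worktop, with the aluminium heating block lying in it, top 55 mm above the worktop; origin at the centre of its underside, row of wells along y (widest at +y). The block lies wedged in the carrier and does not shift while it is worked on
- rack: orange foam tube rack, 78 x 150 x 34 mm, fixed; two rows of four holes 20 mm wide with their floor 6 mm above the worktop; origin at the centre of its underside, y along the rows, x from the front row (x = -16 mm) to the back row (x = +18 mm)
- timer: white timer 66 x 66 x 19 mm behind the block, loose bystander, origin under its centre
- vial_1: small brown vial with white cap, 22 mm across, 47 mm tall, loose bystander, origin under its centre
- marker_2: marker pen with red cap, 118 mm long, lying, loose bystander, origin under its centre

How it is judged:
By the outcome, as a careful person would: the job done as asked, in the order asked, and still so for the second after the job is handed in, with the robot touching nothing.
It also fails if it takes over 72 s, if anything falls off the work surface, if the arm or the gripper's body presses on something with over 40 N, if the wrist force passes 120 N, or if a joint passes its speed limit or range.

## Working session

There is one attempt and no reset: what is moved stays moved. The work goes in short steps, Python scripts to look and compute and a shell command to move; the robot and the scene stay as the last step left them, time stands still between calls to the robot, and variables do not carry over. Pictures are saved under pics/ and viewed, and the job is handed in when it is done.

```bash
mkdir -p pics; ls; python3 - <<'E'
from cell import *
import cv2,numpy as np
print(get_state())
for n in ("scene","side","wrist"):
    p,d=camera(n); cv2.imwrite(f"pics/{n}0.png",p); np.save(f"pics/{n}0.npy",d)
    c=calibration(n); print(n,c)
E
```

```text
pics
{'time_s': 0.0, 'qpos': array([-8.18284141e-01,  4.07921692e-02,  8.37873245e-02, -4.69685412e-04,
       -1.61546568e+00, -3.33689298e-01]), 'joint_vel': array([-6.78040496e-04,  1.33710570e-03, -2.42353330e-04,  7.73422164e-05,
       -5.46480929e-04,  2.07280112e-04]), 'effort': array([ 1.41642005e-03, -3.68202996e+01,  3.47427070e+01,  6.93193451e+00,
       -5.14183354e-03, -1.47289274e-07]), 'eef_pos': array([ 0.24395073, -0.547811  ,  0.23027587]), 'tcp_rot': array([-1.71025676e+00, -2.63346199e+00, -1.34587774e-03]), 'ft_force': array([-0.02704171,  0.36663647,  0.55012441]), 'torque': array([-0.01391234, -0.01782027, -0.03650433]), 'finger_gap': 0.08518884856693515}
scene {'camera_matrix': array([[532.48803667,   0.        , 323.95210398],
       [  0.        , 532.48803667, 228.62070341],
       [  0.        ,   0.        ,   1.        ]]), 'k1': 0.01779941837248538, 'R': array([[-0.63478063, -0.77268287, -0.0038371 ],
       [-0.36532483,  0.30449299, -0.87967141],
       [ 0.68087541, -0.55699658, -0.47556649]]), 't': array([0.41506711, 0.23005354, 0.6530246 ])}
side
[... 151 characters left out ...]
    ,   1.        ]]), 'k1': 0.03454997153371592, 'R': array([[ 0.99950875, -0.02557058, -0.01812166],
       [-0.03041544, -0.65193531, -0.75766434],
       [ 0.00755977,  0.75784332, -0.65239279]]), 't': array([-0.58900369,  0.10533011,  0.9779734 ])}
wrist {'camera_matrix': array([[330.97204468,   0.        , 318.44582614],
       [  0.        , 330.97204468, 237.01205372],
       [  0.        ,   0.        ,   1.        ]]), 'k1': -0.03642395077640001, 'R': array([[-4.07118834e-01,  9.13375091e-01, -4.44106078e-04],
       [ 8.64699111e-01,  3.85579001e-01,  3.21907256e-01],
       [ 2.94193308e-01,  1.30670489e-01, -9.46771103e-01]]), 't': array([ 0.59984754, -0.04103379,  0.37921023])}
```

View pics/scene0.png

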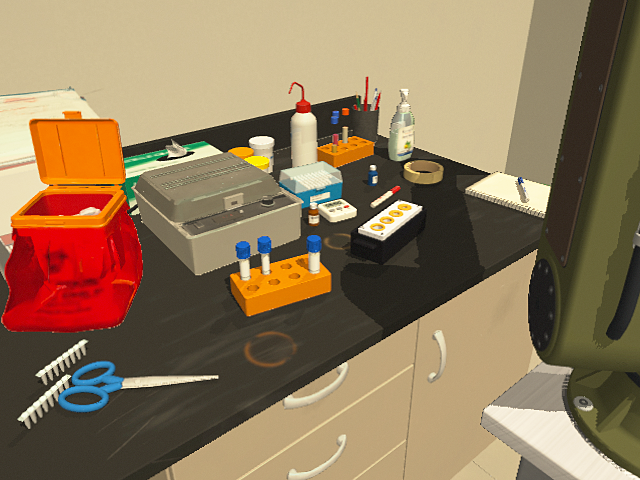

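View pics/side0.png

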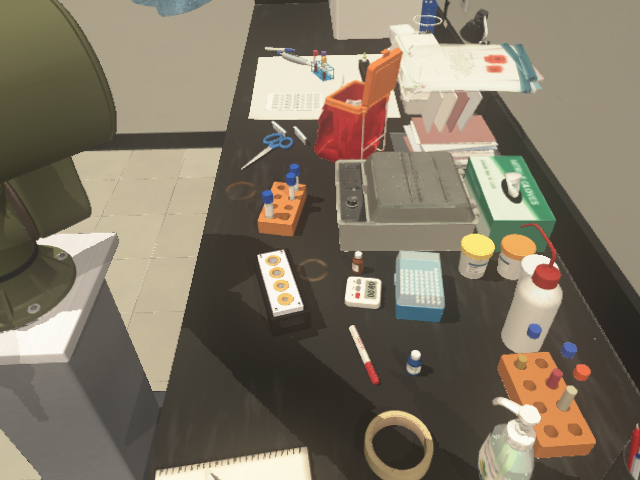

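View pics/wrist0.png

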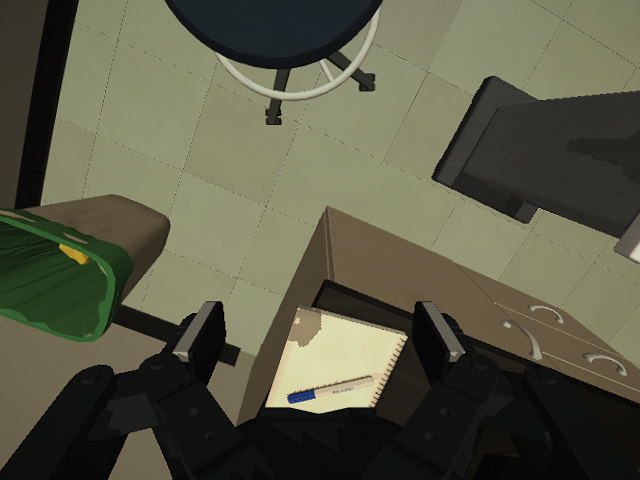

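```bash
cat > h.py <<'E'
import cv2,numpy as np
from cell import *
def ray(c,u,v):
    K=c["camera_matrix"];x=(u-K[0,2])/K[0,0];y=(v-K[1,2])/K[1,1]
    a,b=x,y
    for _ in range(10):
        s=1+c["k1"]*(a*a+b*b);a,b=x/s,y/s
    return np.array([a,b,1.])
def px2z(c,u,v,z):
    d=c["R"].T@ray(c,u,v);o=-c["R"].T@c["t"]
    return o+d*(z-o[2])/d[2]
def pxd(c,u,v,dep):
    return c["R"].T@(ray(c,u,v)*dep-c["t"])
def proj(c,X):
    p=c["R"]@np.array(X)+c["t"];a,b=p[:2]/p[2];s=1+c["k1"]*(a*a+b*b)
    K=c["camera_matrix"];return np.array([K[0,0]*a*s+K[0,2],K[1,1]*b*s+K[1,2]])
def crop(img,x0,y0,x1,y1,k,name):
    cv2.imwrite(name,cv2.resize(img[y0:y1,x0:x1],None,fx=k,fy=k,interpolation=cv2.INTER_CUBIC))
E
python3 - <<'E'
from h import *
s=cv2.imread("pics/scene0.png");crop(s,220,190,430,320,3.8,"pics/c1.png")
s=cv2.imread("pics/side0.png");crop(s,240,150,390,320,3.5,"pics/c2.png")
E
```

```text
(no output)
```

View pics/c1.png

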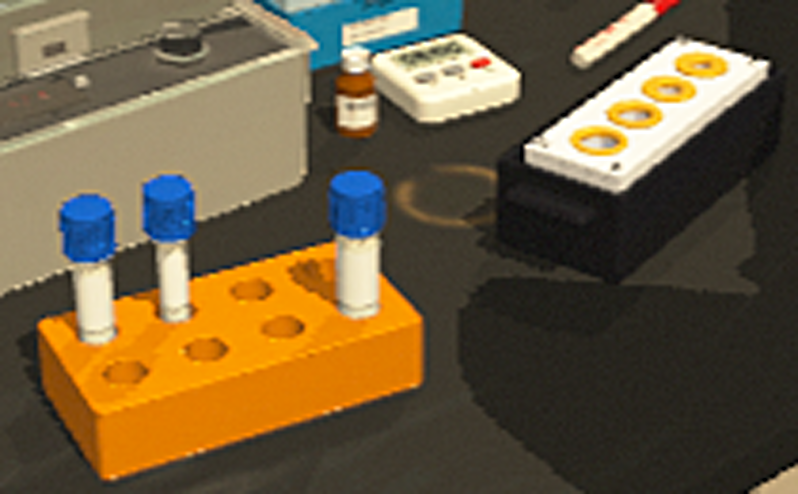

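View pics/c2.png

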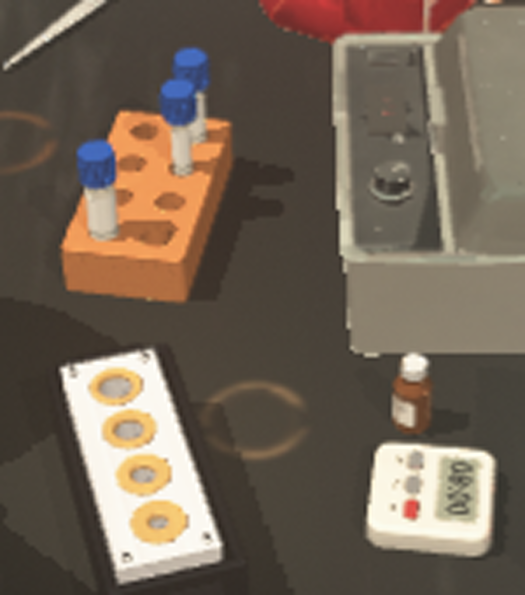

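```bash
python3 - <<'E'
from h import *
a=calibration("scene");b=calibration("side")
d={n:np.load(f"pics/{n}0.npy") for n in("scene","side")}
def A(x,y):return (219.5+(x+.5)/3.8,189.5+(y+.5)/3.8)
def B(x,y):return (239.5+(x+.5)/3.5,149.5+(y+.5)/3.5)
for p in [(357,182),(168,186),(88,207)]: print("cap sc",px2z(a,*A(*p),.096))
for p in [(97,150),(178,91),(191,58)]: print("cap si",px2z(b,*B(*p),.096))
for p in [(600,142),(635,115),(668,90),(702,66)]:print("ring sc",px2z(a,*A(*p),.056))
for p in [(117,386),(130,429),(144,475),(159,521)]:print("ring si",px2z(b,*B(*p),.056))
E
```

```text
cap sc [0.489544   0.15605029 0.096     ]
cap sc [0.53775248 0.21927419 0.096     ]
cap sc [0.54417032 0.25451322 0.096     ]
cap si [0.49163595 0.15509494 0.096     ]
cap si [0.53921057 0.21505133 0.096     ]
cap si [0.54700953 0.2520213  0.096     ]
ring sc [ 0.50175429 -0.00143471  0.056     ]
ring sc [ 0.51083387 -0.03430336  0.056     ]
ring sc [ 0.51946887 -0.06647578  0.056     ]
ring sc [ 0.52739254 -0.09975141  0.056     ]
ring si [ 0.50725111 -0.00738961  0.056     ]
ring si [ 0.51547974 -0.04044649  0.056     ]
ring si [ 0.523861   -0.07390764  0.056     ]
ring si [ 0.53229154 -0.10557318  0.056     ]
```

```bash
cat >> h.py <<'E'
from scipy.spatial.transform import Rotation as Ro
def delta(t,yawdir=None):
    s=get_state();R=Ro.from_rotvec(s["tcp_rot"]).as_matrix()
    d=R.T@(np.array(t)-s["eef_pos"])/.025
    ang=np.degrees(np.arctan2(R[1,0],R[0,0]))
    print("t%.2f"%s["time_s"],"pos",s["eef_pos"].round(4),"F",s["ft_force"].round(2),"gap %.4f"%s["finger_gap"],"xang %.2f tilt %s"%(ang,R[:2,2].round(4)),"UNITS",d.round(2), d@d and np.abs(d).max().round(2))
E
python3 -m pendant '[[[0,0,0,0.95,-1],[0,0,0,0.95,-1],[0.95,1,0,0,-1],[0.95,1,0,0,-1],[0.95,1,0,0,-1]]]' 30
python3 -m pendant '[[[0.95,1,0,0,-1],[0.95,1,0,0,-1],[0.95,1,0,0,-1],[0.95,1,0,0,-1],[0.95,1,0,0,-1]]]'
python3 -m pendant '[[[0.95,1,0,0,-1],[0.95,1,0,0,-1],[0.95,1,0,0,-1],[0.95,1,0,0,-1],[0.95,1,0,0,-1]]]'
python3 -m pendant '[[[0.95,1,0,0,-1],[0.95,1,0,0,-1],[0.95,1,0,0,-1],[0.95,1,0,0,-1],[0,0,0,0,-1]]]'
python3 - <<'E'
from h import *
delta((.56,-.05,.23))
c=calibration("wrist");p,d=camera("wrist");cv2.imwrite("pics/w1.png",p);np.save("pics/w1.npy",d)
import pickle;pickle.dump(c,open("pics/w1.pkl","wb"))
E
```

```text
time_s: 0.65
eef_pos: [0.299, -0.4593, 0.2307]
tcp_rot: [-1.924, -2.482, -0.0]
ft_force: [1.3, 0.3, -0.1]
finger_gap: 0.0857
time_s: 1.15
eef_pos: [0.3905, -0.3128, 0.2311]
tcp_rot: [-1.923, -2.484, -0.0]
ft_force: [0.6, -0.3, -0.5]
finger_gap: 0.0855
time_s: 1.65
eef_pos: [0.4818, -0.1664, 0.2311]
tcp_rot: [-1.923, -2.484, -0.0]
ft_force: [0.9, -0.6, 0.2]
finger_gap: 0.0858
time_s: 2.15
eef_pos: [0.5554, -0.0479, 0.2297]
tcp_rot: [-1.918, -2.485, 0.002]
ft_force: [-0.4, 0.2, -0.4]
finger_gap: 0.0853
t2.15 pos [ 0.5554 -0.0479  0.2297] F [-0.41  0.18 -0.37] gap 0.0853 xang 104.68 tilt [-0.0023  0.0004] UNITS [-0.13  0.16 -0.01] 0.16
```

View pics/w1.png

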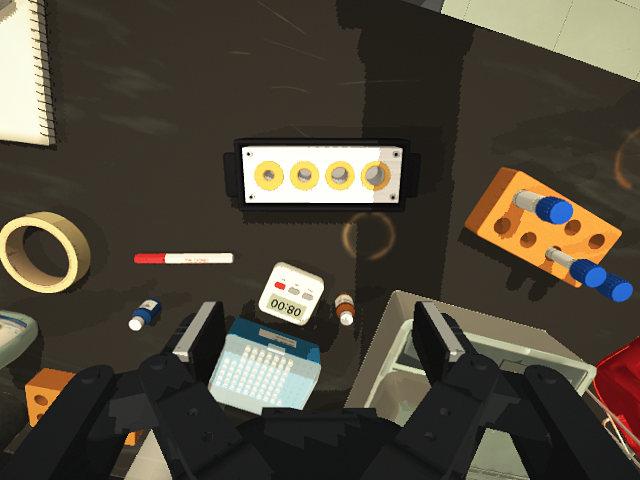

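```bash
python3 - <<'E'
from h import *
import pickle
c=pickle.load(open("pics/w1.pkl","rb"));p=cv2.imread("pics/w1.png");d=np.load("pics/w1.npy")
crop(p,225,130,425,215,4,"pics/w1c.png");crop(p,460,150,640,310,4,"pics/w1r.png")
h=cv2.cvtColor(p,cv2.COLOR_BGR2HSV)
m=cv2.inRange(h,(18,110,80),(35,255,255));m[:140]=0;m[212:]=0;m[:,:240]=0;m[:,405:]=0
n,l,st,ce=cv2.connectedComponentsWithStats(m)
for i in range(1,n):
    if st[i,4]>80:
        ys,xs=np.where(l==i);hull=cv2.convexHull(np.c_[xs,ys].astype(np.float32));e=cv2.fitEllipse(hull)
        print(st[i],e, "depthpt",np.median(d[l==i]))
        for z in(.053,.055,.057):print("   ",z,px2z(c,*e[0],z).round(4))
        print("  byd",np.median([pxd(c,x,y,d[y,x]) for x,y in zip(xs,ys)],0).round(4))
E
```

```text
[254 161  30  30 590] ((268.4816589355469, 175.18954467773438), (28.58257293701172, 29.657575607299805), 135.62863159179688) depthpt 0.31505546
    0.053 [ 0.5314 -0.1038  0.053 ]
    0.055 [ 0.531  -0.1036  0.055 ]
    0.057 [ 0.5307 -0.1034  0.057 ]
  byd [ 0.5312 -0.1036  0.0546]
[290 161  29  29 525] ((304.02685546875, 175.1118927001953), (28.618383407592773, 29.31913185119629), 117.2462387084961) depthpt 0.31521845
    0.053 [ 0.5227 -0.0709  0.053 ]
    0.055 [ 0.5224 -0.0709  0.055 ]
    0.057 [ 0.5221 -0.0708  0.057 ]
  byd [ 0.5226 -0.0707  0.0545]
[325 161  30  30 453] ((339.49859619140625, 175.4134063720703), (28.80397605895996, 29.525671005249023), 35.86664962768555) depthpt 0.31529036
    0.053 [ 0.5143 -0.0379  0.053 ]
    0.055 [ 0.5141 -0.0381  0.055 ]
    0.057 [ 0.5138 -0.0383  0.057 ]
  byd [ 0.514  -0.0383  0.0543]
[361 161  29  30 361] ((374.981689453125, 175.42922973632812), (28.0615234375, 30.05972671508789), 37.85171127319336) depthpt 0.31548777
    0.053 [ 0.5056 -0.005   0.053 ]
    0.055 [ 0.5054 -0.0054  0.055 ]
    0.057 [ 0.5053 -0.0058  0.057 ]
  byd [ 0.5057 -0.0058  0.0542]
```

View pics/w1c.png

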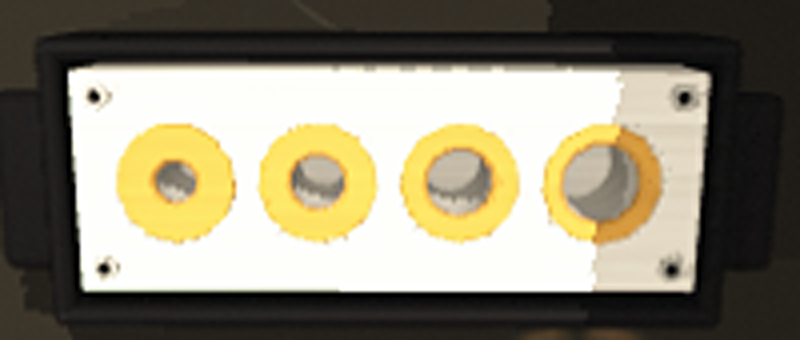

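View pics/w1r.png

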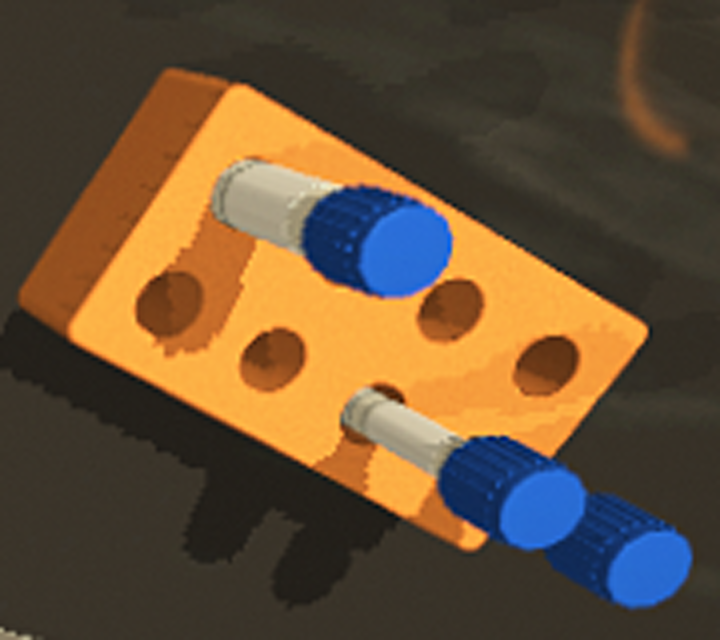

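```bash
python3 - <<'E'
from h import *
import pickle
c=pickle.load(open("pics/w1.pkl","rb"))
print(px2z(c,459.5+405.5/4,149.5+250.5/4,.096))
delta((.4905,.1555,.17))
E
```

```text
[0.48947026 0.15405764 0.096     ]
t2.20 pos [ 0.5548 -0.0493  0.2301] F [ 0.19 -0.03  0.34] gap 0.0853 xang 104.63 tilt [-0.0021 -0.0001] UNITS [ 8.57 -0.41  2.41] 8.57
```

```bash

python3 -m pendant '[[[0.95,-0.05,0.27,0,-0.6],[0.95,-0.05,0.27,0,-0.6],[0.95,-0.05,0.27,0,-0.6],[0.95,-0.05,0.27,0,-0.6],[0.95,-0.05,0.27,0,-0.6]]]'
python3 -m pendant '[[[0.95,-0.05,0.27,0,-0.4],[0.95,-0.05,0.27,0,-0.4],[0.95,-0.05,0.27,0,-0.4],[0.95,-0.05,0.27,0,-0.4],[0,0,0,0,-0.4]]]'
python3 - <<'E'
from h import *
delta((.490,.155,.066))
c=calibration("wrist");p,d=camera("wrist");cv2.imwrite("pics/w2.png",p)
import pickle;pickle.dump(c,open("pics/w2.pkl","wb"))
E
```

```text
time_s: 2.7
eef_pos: [0.518, 0.0625, 0.1974]
tcp_rot: [1.925, 2.483, 0.0]
ft_force: [-0.0, -0.2, -0.4]
finger_gap: 0.0679
time_s: 3.2
eef_pos: [0.4889, 0.1542, 0.1694]
tcp_rot: [-1.921, -2.485, 0.002]
ft_force: [0.6, -0.5, 0.4]
finger_gap: 0.0599
t3.20 pos [0.4889 0.1542 0.1694] F [ 0.65 -0.49  0.4 ] gap 0.0599 xang 104.60 tilt [-0.0016 -0.0002] UNITS [0.02 0.06 4.14] 4.14
```

View pics/w2.png

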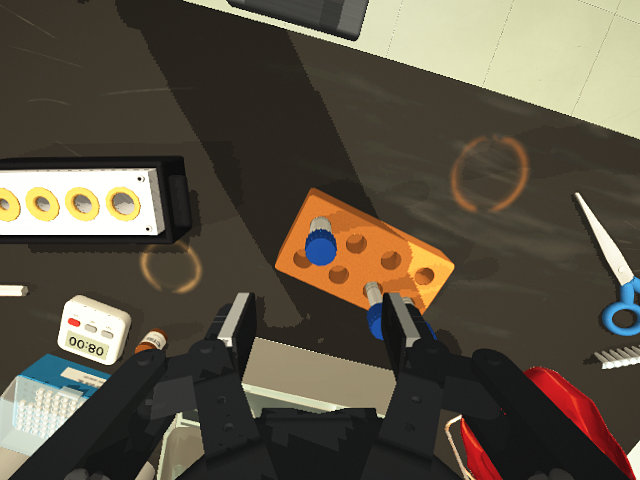

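```bash
python3 - <<'E'
from h import *
import pickle
c=pickle.load(open("pics/w2.pkl","rb"))
print(px2z(c,320.5,251,.096))
crop(cv2.imread("pics/w2.png"),270,190,370,270,6,"pics/w2c.png")
E
python3 -m pendant '[[[0,0.05,0.8,0,-0.3],[0,0,0.8,0,-0.3],[0,0,0.8,0,-0.3],[0,0,0.8,0,-0.3],[0,0,0,0,-0.3]]]'
python3 - <<'E'
from h import *
delta((.490,.155,.066))
p,d=camera("scene");crop(p,250,200,410,320,5,"pics/s2.png")
E
```

```text
[0.48903156 0.15563934 0.096     ]
time_s: 3.75
eef_pos: [0.49, 0.1517, 0.0879]
tcp_rot: [-1.924, -2.481, 0.007]
ft_force: [-0.4, 0.2, -0.1]
finger_gap: 0.0554
t3.75 pos [0.49   0.1517 0.0879] F [-0.36  0.25 -0.11] gap 0.0554 xang 104.41 tilt [-0.0043 -0.0022] UNITS [0.13 0.04 0.88] 0.88
```

View pics/w2c.png

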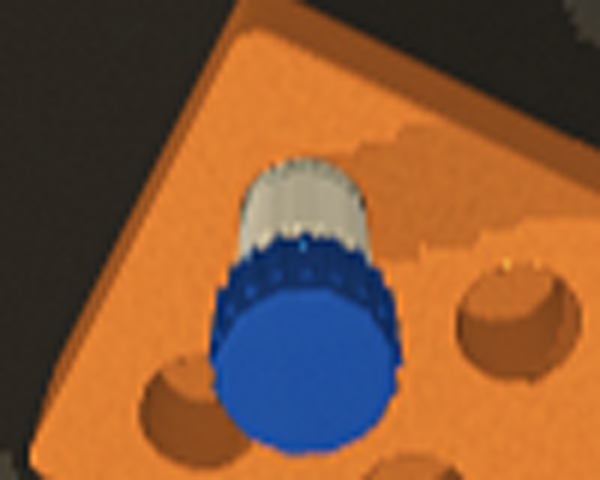

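View pics/s2.png

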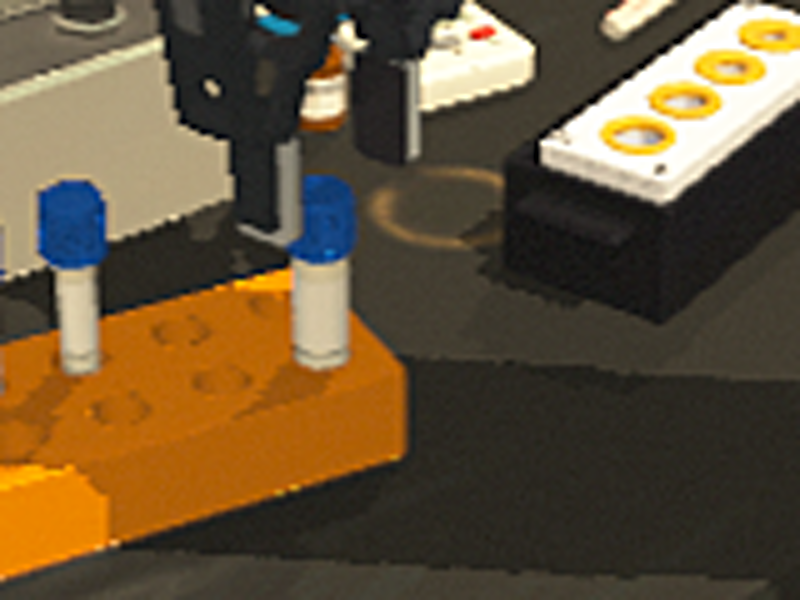

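```bash

python3 -m pendant '[[[0,0,0.4,0,-0.3],[0,0,0.4,0,-0.3],[0,0,0.05,0,-0.3],[0,0,0,0,-0.3]]]'
python3 - <<'E'
from h import *
delta((.490,.155,.066))
c=calibration("wrist");p,d=camera("wrist");crop(p,240,200,400,320,5,"pics/w3.png")
delta((.490,.155,.066))
p,d=camera("scene");crop(p,250,200,410,320,5,"pics/s3.png")
delta((.490,.155,.066))
E
```

```text
time_s: 4.2
eef_pos: [0.4911, 0.1535, 0.0691]
tcp_rot: [-1.923, -2.484, 0.001]
ft_force: [-0.2, -0.1, 0.2]
finger_gap: 0.0556
t4.20 pos [0.4911 0.1535 0.0691] F [-0.19 -0.11  0.22] gap 0.0556 xang 104.50 tilt [-0.0005 -0.0004] UNITS [ 0.07 -0.03  0.12] 0.12
t4.25 pos [0.4914 0.1536 0.0695] F [0.66 0.67 0.16] gap 0.0557 xang 104.50 tilt [ 0.0002 -0.    ] UNITS [ 0.07 -0.04  0.14] 0.14
t4.30 pos [0.4914 0.1537 0.0697] F [-0.23  0.5  -0.1 ] gap 0.0556 xang 104.51 tilt [0.0005 0.0002] UNITS [ 0.06 -0.04  0.15] 0.15
```

View pics/w3.png

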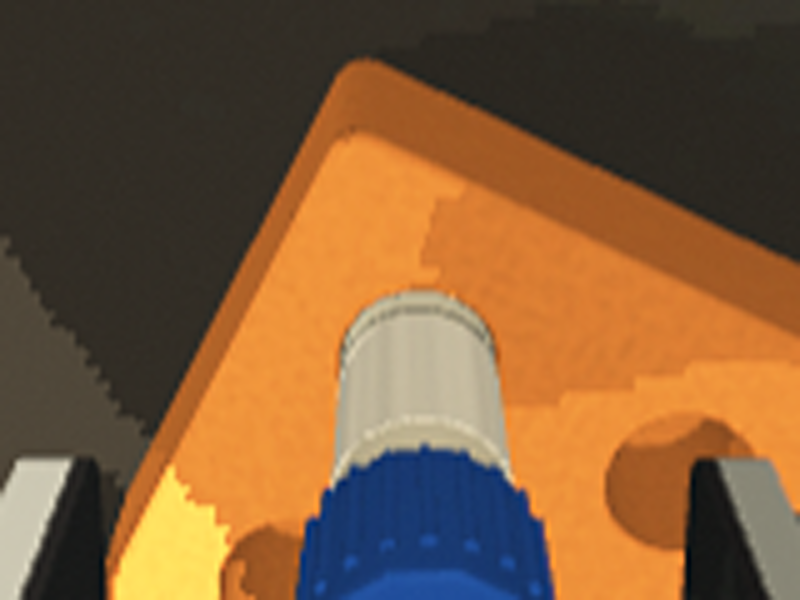

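View pics/s3.png

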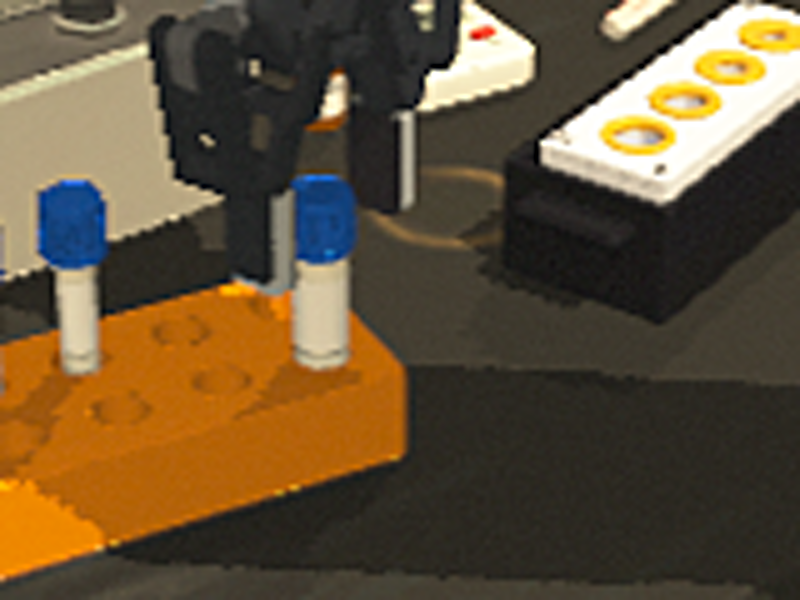

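```bash

python3 -m pendant '[[[0.09,-0.03,0.12,0,-0.3],[0,0,0,0,0.1],[0,0,0,0,0.4],[0,0,0,0,0.6],[0,0,0,0,0.6]]]' 30
python3 -m pendant '[[[0,0,0,0,1],[0,0,0,0,1],[0,0,0,0,1]]]'
python3 - <<'E'
from h import *
delta((.490,.155,.066))
c=calibration("wrist");p,d=camera("wrist");crop(p,240,200,400,320,5,"pics/w4.png")
delta((.490,.155,.066))
E
```

```text
time_s: 4.8
eef_pos: [0.49, 0.1557, 0.0665]
tcp_rot: [1.923, 2.484, 0.0]
ft_force: [-0.3, 0.5, 0.3]
finger_gap: 0.0208
time_s: 5.1
eef_pos: [0.49, 0.1557, 0.0665]
tcp_rot: [1.923, 2.484, 0.0]
ft_force: [0.4, -0.4, 1.2]
finger_gap: 0.021
t5.10 pos [0.49   0.1557 0.0665] F [ 0.44 -0.37  1.22] gap 0.0210 xang 104.49 tilt [0.0002 0.0002] UNITS [-0.03 -0.01  0.02] 0.03
t5.15 pos [0.49   0.1557 0.0665] F [0.17 0.09 1.65] gap 0.0212 xang 104.49 tilt [0.0002 0.0003] UNITS [-0.03 -0.01  0.02] 0.03
```

View pics/w4.png

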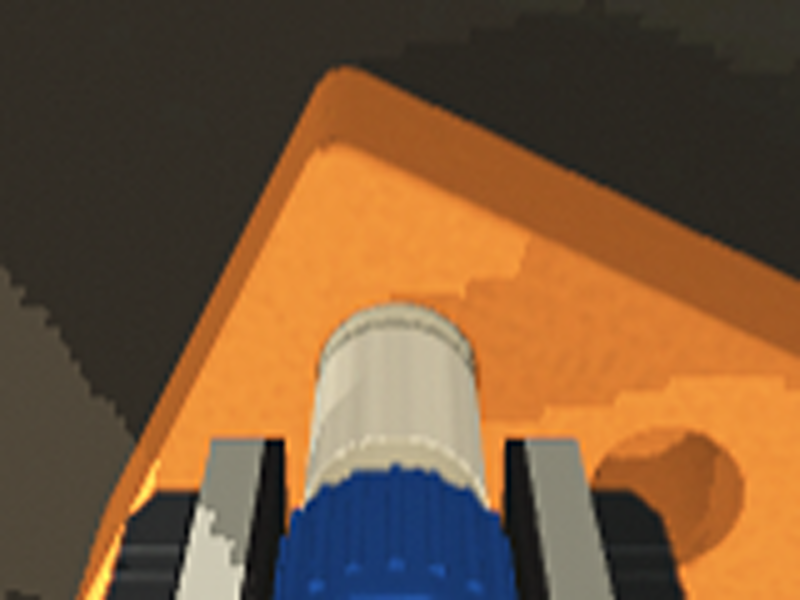

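```bash

python3 -m pendant '[[[0,0,-0.4,0,1],[0,0,-0.6,0,1],[0,0,-0.9,0,1],[0,0,-0.9,0,1],[0,0,-0.5,0,1]]]'
python3 - <<'E'
from h import *
delta((.5055,-.0055,.149))
p,d=camera("wrist");cv2.imwrite("pics/w5.png",p)
E
```

```text
time_s: 5.65
eef_pos: [0.4908, 0.1558, 0.1523]
tcp_rot: [1.922, 2.483, 0.005]
ft_force: [-0.7, -0.9, -1.1]
finger_gap: 0.0205
t5.65 pos [0.4908 0.1558 0.1523] F [-0.68 -0.88 -1.14] gap 0.0205 xang 104.50 tilt [0.0034 0.0016] UNITS [-6.39 -1.05  0.12] 6.39
```

View pics/w5.png

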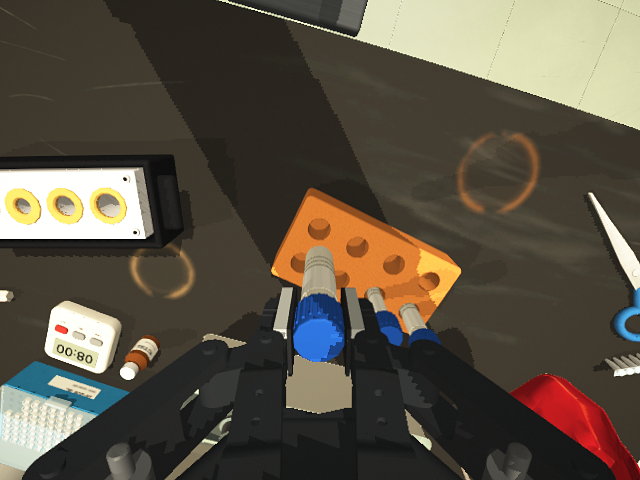

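```bash

python3 -m pendant '[[[-0.5,-0.08,0,0,1],[-0.85,-0.14,0,0,1],[-0.9,-0.15,0,0,1],[-0.9,-0.15,0,0,1],[-0.9,-0.15,0,0,1]]]'
python3 -m pendant '[[[-0.9,-0.15,0,0,1],[-0.8,-0.13,0,0,1],[-0.6,-0.1,0,0,1],[-0.04,0,0,0,1],[0,0,0,0,1]]]'
python3 - <<'E'
from h import *
delta((.5055,-.0055,.149))
import pickle
c=calibration("wrist");p,d=camera("wrist");cv2.imwrite("pics/w6.png",p);pickle.dump(c,open("pics/w6.pkl","wb"))
p,d=camera("scene");cv2.imwrite("pics/s6.png",p);crop(p,340,150,440,270,5,"pics/s6c.png")
p,d=camera("side");cv2.imwrite("pics/d6.png",p);crop(p,230,190,330,320,4.6,"pics/d6c.png")
delta((.5055,-.0055,.149))
E
```

```text
time_s: 6.2
eef_pos: [0.4984, 0.0518, 0.1475]
tcp_rot: [-1.923, -2.483, 0.003]
ft_force: [0.7, 1.0, 0.0]
finger_gap: 0.0211
time_s: 6.7
eef_pos: [0.504, -0.0063, 0.1478]
tcp_rot: [-1.924, -2.482, 0.002]
ft_force: [0.5, 0.3, 0.1]
finger_gap: 0.0208
t6.70 pos [ 0.504  -0.0063  0.1478] F [0.52 0.27 0.07] gap 0.0208 xang 104.43 tilt [-0.0016 -0.0001] UNITS [ 0.01  0.07 -0.05] 0.07
t6.85 pos [ 0.5043 -0.0053  0.1484] F [-0.82 -0.72  0.12] gap 0.0212 xang 104.52 tilt [-0.0007  0.    ] UNITS [-0.02  0.04 -0.02] 0.04
```

View pics/w6.png

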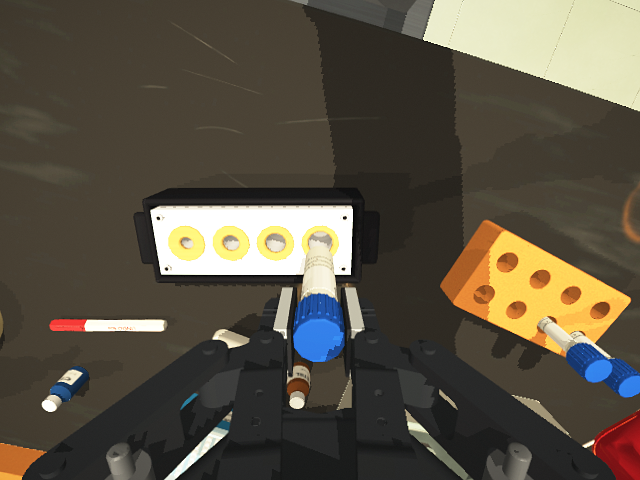

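View pics/s6c.png

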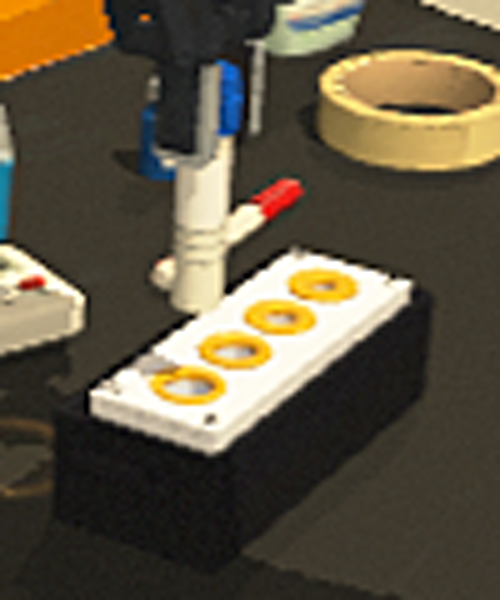

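View pics/d6c.png

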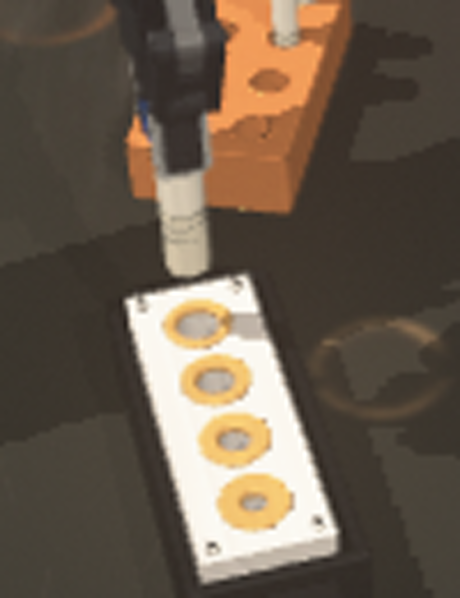

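```bash
cat > m.py <<'E'
from h import *
a=calibration("scene");b=calibration("side")
def A(x,y,x0=340,y0=150,k=5.):return (x0-.5+(x+.5)/k,y0-.5+(y+.5)/k)
def B(x,y,x0=230,y0=190,k=4.6):return (x0-.5+(x+.5)/k,y0-.5+(y+.5)/k)
E
python3 - <<'E'
from m import *
print("ring sc",px2z(a,*A(190,386),.055),"si",px2z(b,*B(197,323),.055))
for z in(.0855,.0875,.0895):
  print(z,"foot sc",px2z(a,*A(197,304),z),"si",px2z(b,*B(187,269),z))
# predicted pixels of foot outline r=9
for z in [.0875]:
  for nm,c,x0,y0,k in(("sc",a,340,150,5),("si",b,230,190,4.6)):
    P=np.array([proj(c,(.5045+.009*np.cos(t),-.0055+.009*np.sin(t),z)) for t in np.linspace(0,6.28,40)])
    P=(P-[x0,y0]+.5)*k;print(nm,"pred x",P[:,0].min(),P[:,0].max(),"ymax",P[:,1].max(),"c",P.mean(0))
E
```

```text
ring sc [ 0.50352689 -0.00342311  0.055     ] si [ 0.50590897 -0.00600947  0.055     ]
0.0855 foot sc [ 0.50693572 -0.00841904  0.0855    ] si [ 0.50419915 -0.00616777  0.0855    ]
0.0875 foot sc [ 0.5041198  -0.00551561  0.0875    ] si [ 0.50445757 -0.00835991  0.0875    ]
0.0895 foot sc [ 0.50130389 -0.00261217  0.0895    ] si [ 0.504716   -0.01055204  0.0895    ]
sc pred x 171.60841353159043 221.83207417302043 ymax 315.3811823568627 c [196.30459068 303.98725572]
si pred x 165.6159345257893 210.20962049084628 ymax 279.8590229547326 c [188.46871046 264.75177947]
```

```bash

python3 -m pendant '[[[-0.02,0.055,0.3,0,1],[0,0,0.4,0,1],[0,0,0.3,0,1],[0,0,0.1,0,1],[0,0,0,0,1]]]'
python3 - <<'E'
from h import *
delta((.5057,-.0055,.1))
p,d=camera("scene");crop(p,350,170,420,240,8,"pics/s7c.png")
p,d=camera("side");crop(p,240,210,320,290,7,"pics/d7c.png")
delta((.5057,-.0055,.1))
E
```

```text
time_s: 7.35
eef_pos: [0.5056, -0.0058, 0.1205]
tcp_rot: [-1.923, -2.483, 0.002]
ft_force: [-0.1, 0.5, 1.2]
finger_gap: 0.0214
t7.35 pos [ 0.5056 -0.0058  0.1205] F [-0.06  0.53  1.17] gap 0.0214 xang 104.50 tilt [-0.0012 -0.0003] UNITS [0.01 0.01 0.82] 0.82
t7.45 pos [ 0.5061 -0.0058  0.1215] F [-0.34  0.09 -0.3 ] gap 0.0211 xang 104.50 tilt [ 0.0002 -0.0001] UNITS [ 0.02 -0.01  0.86] 0.86
```

View pics/s7c.png

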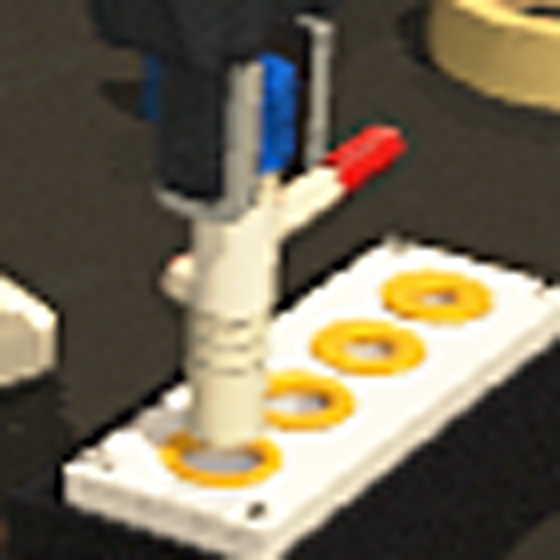

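View pics/d7c.png

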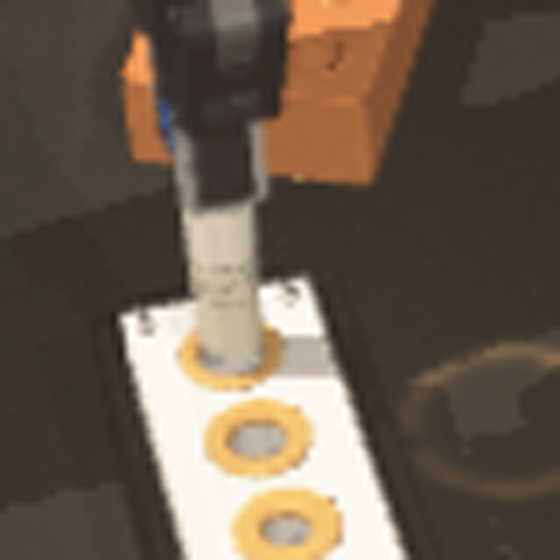

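```bash

python3 -m pendant '[[[0,0,0.08,0,1],[0,0,0.08,0,1],[0,0,0.08,0,1],[0,0,0.08,0,1],[0,0,0,0,1]]]'
python3 - <<'E'
from h import *
delta((.5057,-.0055,.1))
E
```

```text
time_s: 7.95
eef_pos: [0.5058, -0.0058, 0.1129]
tcp_rot: [-1.923, -2.483, 0.001]
ft_force: [0.1, -0.0, -0.8]
finger_gap: 0.021
t7.95 pos [ 0.5058 -0.0058  0.1129] F [ 0.08 -0.03 -0.82] gap 0.0210 xang 104.49 tilt [-0.0006  0.    ] UNITS [ 0.01 -0.    0.51] 0.51
```

```bash

python3 -m pendant '[[[0,0,0.08,0,1],[0,0,0.08,0,1],[0,0,0.08,0,1],[0,0,0,0,1]]]'
python3 - <<'E'
from h import *
delta((.5057,-.0055,.1))
p,d=camera("scene");crop(p,350,170,420,240,8,"pics/s8c.png")
E
```

```text
time_s: 8.35
eef_pos: [0.5058, -0.0058, 0.1068]
tcp_rot: [-1.923, -2.483, 0.0]
ft_force: [-0.3, 0.0, -0.4]
finger_gap: 0.0213
t8.35 pos [ 0.5058 -0.0058  0.1068] F [-0.3   0.05 -0.41] gap 0.0213 xang 104.49 tilt [-0.0006  0.0001] UNITS [ 0.01 -0.    0.27] 0.27
```

View pics/s8c.png

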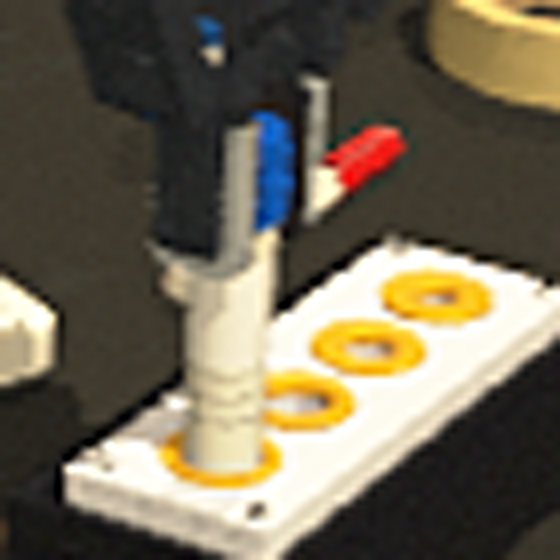

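In the well without force; the tube enters the ring near (224,465) of the crop. Going to about 18 mm depth.

```bash

python3 -m pendant '[[[0,0,0.1,0,1],[0,0,0.1,0,1],[0,0,0.1,0,1],[0,0,0.1,0,1],[0,0,0,0,1]]]'
python3 - <<'E'
from h import *
delta((.5057,-.0055,.1))
E
```

```text
time_s: 8.9
eef_pos: [0.5057, -0.0058, 0.0967]
tcp_rot: [-1.923, -2.483, 0.001]
ft_force: [-0.2, 1.3, -0.5]
finger_gap: 0.0211
t8.90 pos [ 0.5057 -0.0058  0.0967] F [-0.22  1.3  -0.52] gap 0.0211 xang 104.50 tilt [-0.0007  0.    ] UNITS [ 0.01  0.   -0.13] 0.13
```

```bash

python3 -m pendant '[[[0,0,-0.2,0,1],[0,0,-0.4,0,1],[0,0,-0.5,0,1],[0,0,-0.1,0,1],[0,0,0,0,1]]]'
python3 -m pendant '[[[-0.4,0,0,0,1],[-0.6,0,0,0,1],[-0.36,0,0,0,1],[0,0,0,0,1],[0,0,0,0,1]]]'
python3 - <<'E'
from h import *
delta((.5143,-.0385,.1165))
p,d=camera("scene");crop(p,350,170,420,240,8,"pics/s9c.png")
p,d=camera("side");crop(p,240,210,320,290,7,"pics/d9c.png")
delta((.5143,-.0385,.1165))
E
```

```text
time_s: 9.4
eef_pos: [0.5065, -0.0057, 0.1286]
tcp_rot: [1.923, 2.483, 0.003]
ft_force: [0.4, -0.9, -1.0]
finger_gap: 0.0216
time_s: 9.9
eef_pos: [0.5143, -0.039, 0.1269]
tcp_rot: [-1.924, -2.483, 0.001]
ft_force: [-0.4, -0.3, -0.1]
finger_gap: 0.0212
t9.90 pos [ 0.5143 -0.039   0.1269] F [-0.35 -0.25 -0.09] gap 0.0212 xang 104.44 tilt [-0.0008 -0.    ] UNITS [0.02 0.   0.42] 0.42
t10.00 pos [ 0.5144 -0.0385  0.1271] F [-1.16 -0.38  0.44] gap 0.0212 xang 104.50 tilt [-0.0003  0.0001] UNITS [ 0.   -0.    0.43] 0.43
```

View pics/s9c.png

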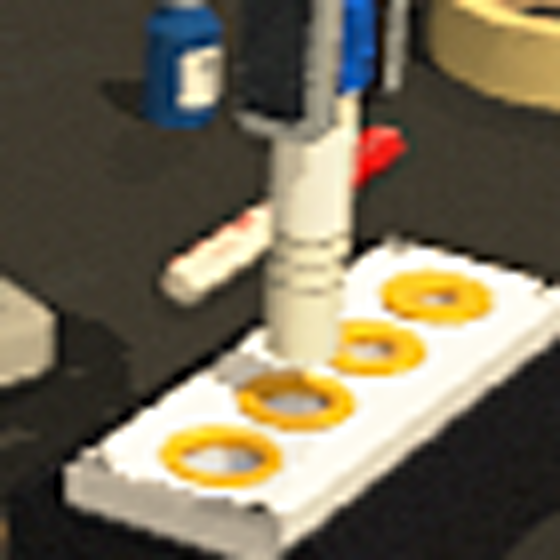

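View pics/d9c.png

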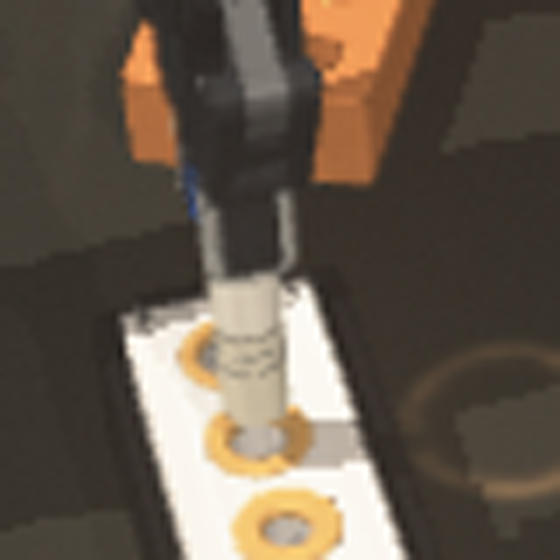

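```bash

python3 -m pendant '[[[0,0,0.1,0,1],[0,0,0.12,0,1],[0,0,0.1,0,1],[0,0,0.05,0,1],[0,0,0,0,1]]]'
python3 -m pendant '[[[0,0,0.02,0,1],[0,0,0.02,0,1],[0,0,0,0,1]]]'
python3 -m pendant '[[[0,0,0.02,0,1],[0,0,0.02,0,1],[0,0,0,0,1]]]'

```

```text
time_s: 10.5
eef_pos: [0.5143, -0.0387, 0.1177]
tcp_rot: [-1.923, -2.484, 0.001]
ft_force: [-0.5, 0.5, -1.1]
finger_gap: 0.0212
time_s: 10.8
eef_pos: [0.5145, -0.0387, 0.117]
tcp_rot: [-1.923, -2.484, -0.0]
ft_force: [0.9, 0.6, -0.0]
finger_gap: 0.0209
time_s: 11.1
eef_pos: [0.5144, -0.0387, 0.116]
tcp_rot: [-1.923, -2.484, 0.0]
ft_force: [-0.7, 0.2, -0.6]
finger_gap: 0.0206
```

```bash

python3 -m pendant '[[[0,0,0.02,0,1],[0,0,0.02,0,1],[0,0,0,0,1]]]'
python3 -m pendant '[[[0,0,0.02,0,1],[0,0,0,0,1]]]'

```

```text
time_s: 11.4
eef_pos: [0.5146, -0.0387, 0.1153]
tcp_rot: [1.923, 2.484, 0.0]
ft_force: [-0.2, -0.1, 1.2]
finger_gap: 0.0209
time_s: 11.6
eef_pos: [0.5148, -0.0387, 0.1153]
tcp_rot: [1.923, 2.483, 0.001]
ft_force: [-1.1, 1.2, 4.6]
finger_gap: 0.0209
```

```bash
python3 - <<'E'
from h import *
delta((.5143,-.0385,.1165))
p,d=camera("scene");crop(p,350,170,420,240,8,"pics/s10c.png")
p,d=camera("side");crop(p,240,210,320,290,7,"pics/d10c.png")
delta((.5143,-.0385,.1165))
E
```

```text
t11.60 pos [ 0.5148 -0.0387  0.1153] F [-1.1   1.19  4.56] gap 0.0209 xang 104.50 tilt [0.0011 0.0001] UNITS [ 0.01 -0.02 -0.05] 0.05
t11.70 pos [ 0.5148 -0.0387  0.1152] F [-0.18  0.9   5.32] gap 0.0210 xang 104.50 tilt [0.0011 0.0001] UNITS [ 0.01 -0.02 -0.05] 0.05
```

View pics/s10c.png

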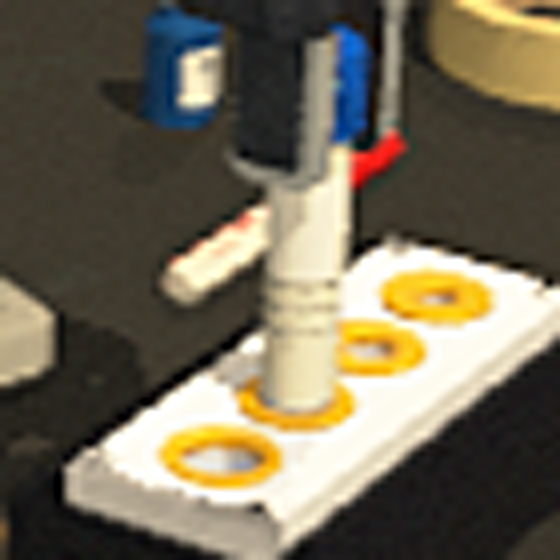

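View pics/d10c.png

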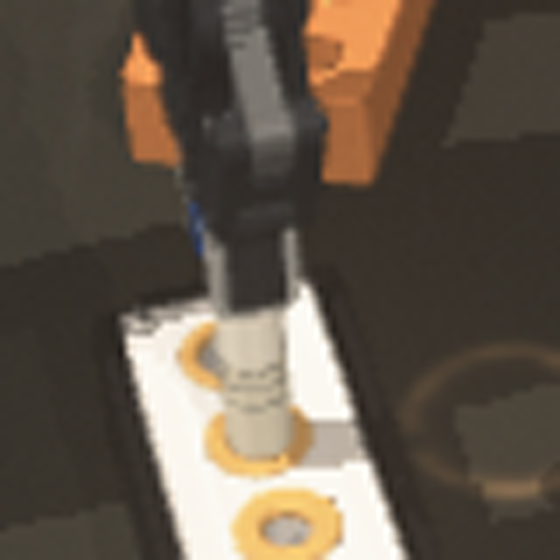

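```bash

python3 -m pendant '[[[0,0,-0.15,0,1],[0,0,-0.25,0,1],[0.4,0,0,0,1],[0.6,0,0,0,1],[0.36,0,0,0,1]]]'
python3 -m pendant '[[[0,0,0,0,1],[0,0,0,0,1]]]'
python3 - <<'E'
from h import *
delta((.5058,-.0058,.113))
E
```

```text
time_s: 12.2
eef_pos: [0.5055, -0.0047, 0.1242]
tcp_rot: [-1.923, -2.484, 0.0]
ft_force: [0.5, 0.2, -0.5]
finger_gap: 0.0205
time_s: 12.4
eef_pos: [0.5059, -0.0055, 0.1245]
tcp_rot: [-1.922, -2.485, 0.0]
ft_force: [0.7, 0.7, 0.4]
finger_gap: 0.0209
t12.40 pos [ 0.5059 -0.0055  0.1245] F [0.74 0.67 0.37] gap 0.0209 xang 104.54 tilt [-0.0001  0.    ] UNITS [-0.01 -0.01  0.46] 0.46
```

```bash

python3 -m pendant '[[[-0.01,0,0.08,0,1],[0,0,0.1,0,1],[0,0,0.1,0,1],[0,0,0.1,0,1],[0,0,0.1,0,1]]]'
python3 -m pendant '[[[0,0,0.1,0,1],[0,0,0.1,0,1],[0,0,0.1,0,1],[0,0,0.1,0,1],[0,0,0,0,1]]]'

```

```text
time_s: 12.9
eef_pos: [0.5061, -0.006, 0.1123]
tcp_rot: [-1.924, -2.484, -0.0]
ft_force: [0.0, 1.0, 0.4]
finger_gap: 0.0209
time_s: 13.4
eef_pos: [0.5058, -0.0059, 0.102]
tcp_rot: [-1.923, -2.483, 0.001]
ft_force: [-0.4, 1.0, -0.5]
finger_gap: 0.0209
```

```bash

python3 -m pendant '[[[0,0,0.12,0,1],[0,0,0.12,0,1],[0,0,0.12,0,1],[0,0,0.12,0,1],[0,0,0.1,0,1]]]'
python3 -m pendant '[[[0,0,0.12,0,1],[0,0,0.12,0,1],[0,0,0.12,0,1],[0,0,0.1,0,1],[0,0,0,0,1]]]'

```

```text
time_s: 13.9
eef_pos: [0.506, -0.0059, 0.0878]
tcp_rot: [-1.923, -2.484, -0.0]
ft_force: [-0.9, 2.8, 2.3]
finger_gap: 0.0213
time_s: 14.4
eef_pos: [0.5058, -0.006, 0.076]
tcp_rot: [-1.923, -2.484, 0.0]
ft_force: [0.1, 2.6, -0.5]
finger_gap: 0.0209
```

```bash

python3 -m pendant '[[[0.015,0,0.05,0,1],[0,0,0.05,0,1],[0,0,0.04,0,1],[0,0,0.03,0,1],[0,0,0,0,1]]]'
python3 -m pendant '[[[0,0,0.02,0,1],[0,0,0,0,1]]]'

```

```text
time_s: 14.9
eef_pos: [0.5059, -0.0058, 0.0722]
tcp_rot: [-1.923, -2.484, 0.0]
ft_force: [-0.4, 2.6, 0.7]
finger_gap: 0.0208
time_s: 15.1
eef_pos: [0.5059, -0.0057, 0.0718]
tcp_rot: [-1.923, -2.484, 0.0]
ft_force: [-0.1, 2.6, 0.5]
finger_gap: 0.0214
```

```bash

python3 -m pendant '[[[0.015,0,0.02,0,1],[0,0,0.02,0,1],[0,0,0,0,1]]]'
python3 -m pendant '[[[0,0,0.02,0,1],[0,0,0,0,1]]]'

```

```text
time_s: 15.4
eef_pos: [0.5057, -0.0055, 0.0706]
tcp_rot: [-1.924, -2.484, 0.001]
ft_force: [0.2, 0.1, -1.6]
finger_gap: 0.021
time_s: 15.6
eef_pos: [0.5059, -0.0054, 0.0704]
tcp_rot: [1.923, 2.484, -0.0]
ft_force: [-0.4, -0.3, 1.6]
finger_gap: 0.0208
```

```bash

python3 -m pendant '[[[0,0,0.02,0,1],[0,0,0,0,1]]]'
python3 - <<'E'
from h import *
delta((.5058,-.0058,.0705))
p,d=camera("scene");crop(p,350,170,420,240,8,"pics/s11c.png")
E
```

```text
time_s: 15.8
eef_pos: [0.506, -0.0053, 0.0702]
tcp_rot: [1.923, 2.484, 0.001]
ft_force: [0.2, 0.8, 4.1]
finger_gap: 0.0209
t15.80 pos [ 0.506  -0.0053  0.0702] F [0.15 0.8  4.09] gap 0.0209 xang 104.50 tilt [ 0.0006 -0.    ] UNITS [-0.02 -0.01 -0.01] 0.02
```

View pics/s11c.png

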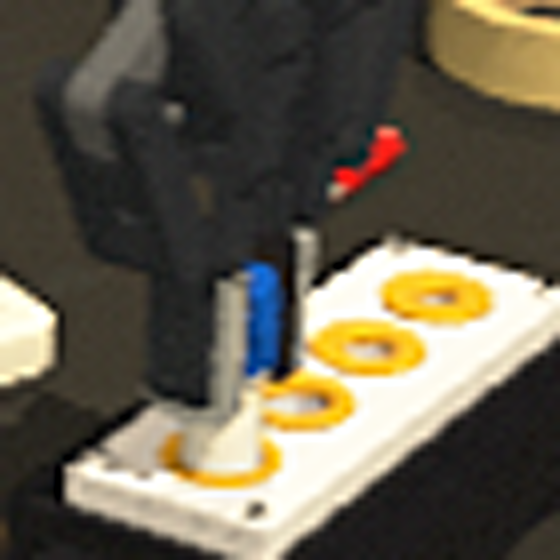

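```bash

python3 -m pendant '[[[0,0,-0.01,0,0.5],[0,0,0,0,0.4],[0,0,0,0,0.2],[0,0,0,0,-0.1],[0,0,0,0,-0.1]]]'
python3 -m pendant '[[[0,0,-0.2,0,-0.1],[0,0,-0.5,0,-0.1],[0,0,-0.8,0,-0.1],[0,0,-0.8,0,-0.1],[0,0,-0.8,0,-0.1]]]'
python3 -m pendant '[[[0,0,-0.9,0,-0.1],[0,0.8,-0.9,0,-0.1],[0,0.8,-0.5,0,-0.1],[0,0.8,0,0,-0.1],[0,0,0,0,-0.1]]]'
python3 - <<'E'
from h import *
delta((.5058,-.0058,.0705))
p,d=camera("scene");crop(p,220,170,420,310,4,"pics/s12c.png")
p,d=camera("side");crop(p,240,160,390,320,3.7,"pics/d12c.png")
p,d=camera("wrist");cv2.imwrite("pics/w12.png",p)
E
```

```text
time_s: 16.35
eef_pos: [0.5057, -0.0053, 0.0698]
tcp_rot: [-1.923, -2.484, 0.0]
ft_force: [1.3, 1.0, 0.5]
finger_gap: 0.0469
time_s: 16.85
eef_pos: [0.506, -0.0054, 0.1497]
tcp_rot: [1.923, 2.483, 0.001]
ft_force: [0.0, 0.1, 0.2]
finger_gap: 0.047
time_s: 17.35
eef_pos: [0.5653, 0.0101, 0.2057]
tcp_rot: [1.923, 2.484, 0.0]
ft_force: [-0.8, -0.8, -1.0]
finger_gap: 0.0467
t17.35 pos [0.5653 0.0101 0.2057] F [-0.77 -0.77 -0.98] gap 0.0467 xang 104.50 tilt [0.0003 0.0001] UNITS [-0.02 -2.47  5.41] 5.41
```

View pics/s12c.png

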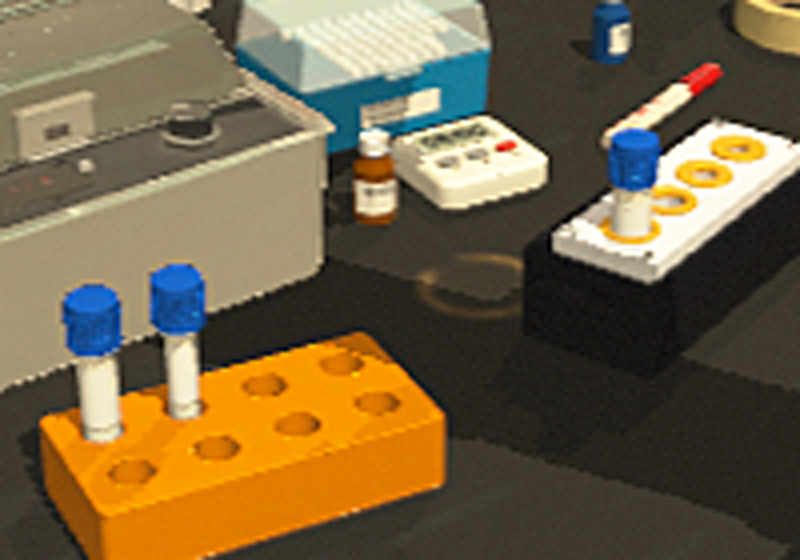

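View pics/d12c.png

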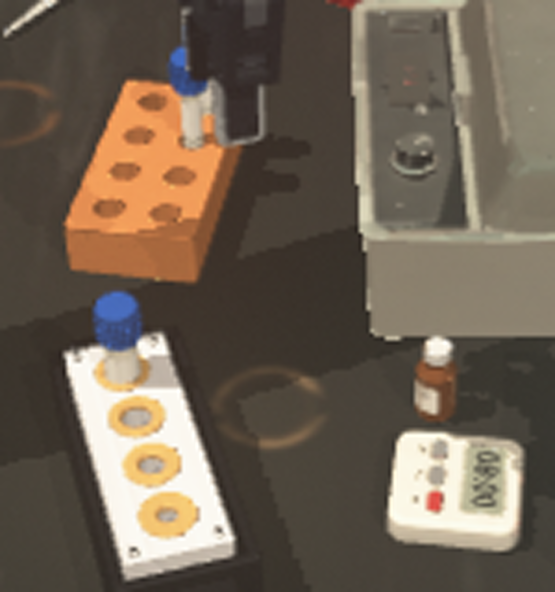

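View pics/w12.png

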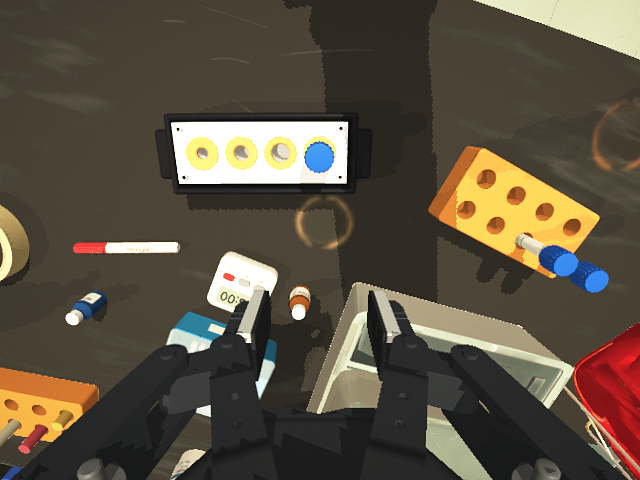

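```bash
python3 - <<'E'
from h import *
c=calibration("wrist");p,d=camera("wrist")
print(pxd(c,319,158,d[158,319]))
print(finish_job())
E
```

```text
[ 0.50567396 -0.00523343  0.10015799]
the job is handed in; nothing more can be done
None
```

The front-row tube now stands fully home in well 1, the widest, and the job was handed in at about 17.5 s.

- **Well 1 (first try):** the tube went about 19 mm in with no resistance.
- **Well 2:** with the tube centred on it, the brass ring stopped it at ring height, with about 5 N of contact. I went no further along the row and returned to well 1.
- **Seating in well 1:** I lowered it until it touched the floor with about 4 N. A sideways force of up to 2.8 N appeared on the way down, so I moved it over slightly until that cleared.

**Last checks:** The pictures show the tube upright in well 1. Its cap top measured 100.2 mm above the worktop, against 100 mm expected when fully home. The other two tubes are still in the rack, and I saw nothing else moved. The gripper is clear of everything.

**Disagreement:** At the start, the scene and side cameras differed by about 6 mm on the ring positions. I used the wrist view instead, and close-up views and contact in both wells bore it out. No check failed.

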